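# Draw the telescopic gauge arm out to its mark over the board

## Robot

A 6-joint arm with a two-finger parallel gripper is mounted at the origin on the work surface. World frame = base frame: x ahead of the robot, y to its left, z up, the work surface at z = 0. Lengths are in mm, angles in rad, forces in N, time in s.
With the tool pointing down it reaches from about 350 to 775 mm from the base axis. Payload 7.3 kg.
Tool frame: the origin (TCP) lies at the very end of the fingers, on their centre line; the grasp point (between the pads) lies 19 mm behind it; z points along the fingers, y is the line along which they close (so a half turn about z gives the same grasp; the last joint's range is limited). The gripper opens to 92 mm and grips with 3 to 60 N. Pads are 19 mm wide; open, the fingers measure 130 mm over their backs; the gripper's body (75 mm by 190 mm) begins 47 mm behind the grasp point.
Start: joints at [1.133, 0.342, 1.524, -0, 1.275, -0.146], TCP at [151.015, 502.831, 226.741] pointing down, gripper open.
Joint ranges: [-2.53, 2.53], [-0.77, 2.02], [0.04, 2.7], [-1, 4.14], [0.28, 2.66], [-3.11, 3.11]. Speed limits (rad/s): [2.57, 2.57, 3.14, 3.14, 3.14, 3.14].

## Interface

Orientations are given as [roll, pitch, yaw] about the fixed x, y, z axes, in that order (R = Rz(yaw) Ry(pitch) Rx(roll)).
In Python, from plant import bot gives the robot as it stands.
- The arm moves only by the tool send_rows, never from a script. Its argument "rows" is a list of rows, each an object of numbers: "x", "y", "z": the shift along the tool's x, y, z in units of 0.2 m (1.0 is 0.2 m); "ax", "ay", "az": the turn, a rotation vector about the tool's x, y, z in units of 60 degrees (1.0 is 60 degrees); "jaw": the opening, from -1 (shut) to 1 (fully open), so that 0 is half open. In form: [{"x": .., "y": .., "z": .., "ax": .., "ay": .., "az": .., "jaw": ..}, ...]. A call has exactly 10 rows; each row is the pose to reach, as a shift and turn from the pose commanded when the call began, along the tool's axes at that moment; what a row does not reach only later rows make up. A row lasts 1/8 s, in which the tool goes at most 62.5 mm and 10.7 degrees, less where a joint would pass 70% of its speed; a pose out of reach is approached as far as the arm can. A call with a number of a shift or a turn outside -1 to 1 is refused whole. A call with a gripper value outside its range is refused whole. The fingers move at their own pace and stop on an object; the grip force is fixed at half the most. Time passes only in rows, so rows that repeat a pose let the fingers close, or fill a call up. It gives the time, the measured TCP pose, the force, the opening and the grip force at its end, in the units of the state.
- bot.get_obs(): the state, without advancing time (a new reading comes with each control period).
- bot.capture(name): name is "side" or "top" or "wrist"; returns (picture, depth): 480x640x3 uint8, red, green, blue; 480x640 float32, mm along the optical axis (not along the pixel's ray), 0 where there is no reading.
- bot.camera_model(name): a dict with "vertical_fov" (degrees; the focal length in pixels is half the picture's height over the tangent of half this angle, whatever the lens; pixels are square), "cx", "cy" (the principal point, pixels), "R" (3x3) and "t" (3): a world point X has camera coordinates R X + t; the wrist camera has in their place "T_tool_cam" (4x4, takes a point from camera to tool coordinates, whose origin is the TCP and whose axes are the flange's). Camera axes: x right, y down, z forward; pixel columns grow to the right and rows downward; lengths in mm; the calibration is good to about 2 mm. The wrist camera is an equidistant fisheye: a pixel r from the principal point sees the ray r / f radians off the axis. A picture is of the moment at which its call begins: read the wrist's pose just before it. camera_model takes no time and is no camera call.
- bot.close_job(): hands the job in; it is judged then, once.
The state is a dict: "time": time; "joint_positions": joint angles; "dq": joint speeds; "tau": joint torques, N m; "tool_pos": TCP position; "tcp_rot": TCP orientation; "contact_force": force on the tool from outside, world axes, zero at the start; "moment": the same for the moment, N m; "grip_width": finger opening in mm; "finger_force": force on a finger pad.
Only numpy, scipy, OpenCV 4.12 (cv2) and the standard library are available. Lean on these libraries where they do the work, as an engineer would, in place of code of your own. Each camera call takes 0.05 s, during which the arm holds its last target. There are 200 camera calls.

## Task

Swing the telescopic gauge arm, still shut, back over the flat grey board until it rests against its stop. Then squeeze the lock button on the side of its end grip, draw the rod out until the one full-width scale mark (100 mm out) stands at the mouth of the outer tube, and finish while still holding the grip there, arm against its stop: the rod springs back if it is let go. Leave the loose things on the bench where they lie.

Things in the scene. Friction and masses are not known exactly. Their poses are not given: they have to be found in the camera images.
- hinge (a point): On the gauge arm's upright hinge axis, at the arm's mid-height, 115 mm above the bench. Fixed stand below: grey foot 120 x 120 mm, round column; its place and yaw vary. Outer tube: level grey square tube 30 x 30 mm, reaching 210 mm out from the axis. Axes turn with the arm: -y points out along it, x across, z up. Things under the arm are at most 65 mm high.
- boom (a joint): Swing of the arm about the hinge, rad. 0 = against its stop, over the board (stop post beside the column, on the arm's -x side); grows counter-clockwise seen from above, away from the robot. Starts parked at 0.4 to 0.75; far end 1.1. Friction keeps it where left; about 1 N at 160 mm from the hinge moves it. Push the outer tube or pinch it from above.
- mouth (a point): Centre of the outer tube's open end (mouth), where the scale is read: 210 mm from the hinge axis; axes as hinge. A dark collar 34 mm wide, 12 mm long stands there.
- end_grip: Black grip at the rod's end: 36 mm across (x), 60 mm along the arm (y), 44 mm high; origin at its centre, at the height of hinge and 255 mm from it when shut; axes as hinge (-y out along the arm). The lock button stands 8 mm proud of its +x side: 44 mm across in all. Grasp from above, fingers closing across the arm (along x).
- rod (a joint): How far the 20 x 20 mm aluminium rod is out of the tube, m. 0 = shut and locked (start), at most 0.16. Black marks on its top every 20 mm reach the mouth when it is out that far; the 100 mm mark alone spans the full width (others a third). A spring pulls it back, 4 N shut to 7 N fully out. Let go, it runs back; the lock pin may stop it 12 mm short of shut.
- lock_button (a joint): Steel lock button, 30 x 26 mm, at the centre of the grip's +x side (the side away from the robot once over the board), m pressed. 0 = out (rod locked when shut), 0.005 = fully in; the rod is free above about 0.0035. Springs out: 2.4 N at first, 6.4 N fully in. Squeezing the grip across (x) with 30 N or more presses it fully.
- board: Bystander: flat grey-faced board 200 x 260 x 15 mm lying under the arm's working place; origin under its centre.
- pencil: Bystander: flat pencil 175 x 14 x 8 mm lying on the board; origin under its centre.
- jar: Bystander: glass jar, 56 mm across, 65 mm high; origin under its centre.
- offcut: Bystander: wood offcut 90 x 70 x 18 mm; origin under its centre.
- screwdriver: Bystander: screwdriver lying on the bench.
- hammer: Bystander: hammer lying on the bench.
- square: Bystander: try square with a 110 mm wooden stock and a 160 mm steel blade, lying flat.

How it is judged (in metres and radians):
On the way, in this order (a step that is already met when the one before it is completed fails the run):
1. the arm, still shut, has been swung over the board against its stop (value of joint boom below 0.05 rad and value of joint rod below 0.02 m), for 0.2 s.
2. the rod is being drawn out by the grip, lock button pressed, with the arm in its working place (value of joint rod above 0.04 m and value of joint lock_button above 0.003 m and value of joint boom below 0.08 rad), for 0.1 s.
At the end, for the whole second after the job is handed in: The arm is within 0.06 rad of its stop, the rod is drawn out 100 mm (within 5 mm) and still, held by the fingers on the grip (more than 3 N), and every bystander lies within 30 mm of where it was (value of joint boom below 0.06 rad and value of joint rod between 0.095 and 0.105 m and contact force between the fingers and end_grip above 3 N and not (velocity of joint rod above 0.01 m/s or velocity of joint rod below -0.01 m/s) and distance of each of board, pencil, jar, offcut, screwdriver, hammer, square from where it was at the start of the episode below 0.03 m); the arm keeps its last pose, push and grip.
It fails at once if a bystander was shoved more than 30 mm (distance of any of board, pencil, jar, offcut, screwdriver, hammer, square from where it was at the start of the episode above 0.03 m).
It also fails if it takes over 43 s, if anything falls off the work surface, if the arm or the gripper's body presses on something with over 40 N, if the wrist force passes 120 N, or if a joint passes its speed limit or range.

## Working session

There is one attempt and no reset: what is moved stays moved. The work goes in short steps, Python scripts to look and compute and a tool call to move; the robot and the scene stay as the last step left them, time stands still between calls to the robot, and variables do not carry over. Pictures are saved under pics/ and viewed, at most 10 in all, crops included, and the job is handed in when it is done.

Besides the shell and the picture viewer there is one more tool, called after ">>>" as name(argument=value, ...) on one line, values as JSON. send_rows: Moves the arm, as the interface text tells. Its arguments: {"type":"object","properties":{"rows":{"type":"array","items":{"type":"object","properties":{"x":{"type":"number","minimum":-1,"maximum":1},"y":{"type":"number","minimum":-1,"maximum":1},"z":{"type":"number","minimum":-1,"maximum":1},"ax":{"type":"number","minimum":-1,"maximum":1},"ay":{"type":"number","minimum":-1,"maximum":1},"az":{"type":"number","minimum":-1,"maximum":1},"jaw":{"type":"number"}}}}},"required":["rows"]}

```bash
mkdir -p pics; ls; python3 - <<'E'
from plant import bot
import cv2,numpy as np
o=bot.get_obs();print({k:np.round(v,3).tolist() for k,v in o.items()})
for n in("top","side"):
    p,d=bot.capture(n);cv2.imwrite(f"pics/{n}0.png",p[:,:,::-1]);np.savez(f"pics/{n}0.npz",p=p,d=d);print(n,bot.camera_model(n))
print(bot.camera_model("wrist"))
E
```

```text
pics
{'time': 0.0, 'joint_positions': [1.133, 0.343, 1.525, -0.0, 1.275, -0.146], 'dq': [-0.001, 0.0, 0.0, 0.0, -0.0, -0.0], 'tau': [-0.0, -43.125, -24.422, 0.072, 0.056, -0.0], 'tool_pos': [150.831, 502.455, 226.058], 'tcp_rot': [-3.14, -0.0, 2.85], 'contact_force': [-0.102, 0.558, -0.289], 'moment': [-0.041, -0.033, 0.039], 'finger_force': 0.0, 'grip_width': 91.544}
top {'vertical_fov': 53.8418563235261, 'cx': 320.2662605720215, 'cy': 230.38183913736165, 'R': array([[-0.0286011 , -0.99938818,  0.02013054],
       [-0.99203383,  0.02590744, -0.12327887],
       [ 0.12268192, -0.02349609, -0.99216787]]), 't': array([ -41.07573677,  550.73191384, 1276.08569482])}
side {'vertical_fov': 43.369530695856064, 'cx': 323.4857750042291, 'cy': 237.7176575045727, 'R': array([[ 0.90825882, -0.41831369, -0.0089207 ],
       [-0.22763734, -0.47614133, -0.8493943 ],
       [ 0.35106575,  0.77350055, -0.52768337]]), 't': array([-511.8016392 ,  166.62112934, 1164.757744  ])}
{'vertical_fov': 65.70646984690485, 'cx': 322.64516815112984, 'cy': 242.69920442571365, 'T_tool_cam': array([[ 4.98040706e-04, -9.62816341e-01, -2.70156334e-01,
         7.13960505e+01],
       [ 9.99999869e-01,  4.46835845e-04,  2.51039043e-04,
         2.13148358e-01],
       [-1.20988959e-04, -2.70156424e-01,  9.62816437e-01,
        -1.57750288e+02],
       [ 0.00000000e+00,  0.00000000e+00,  0.00000000e+00,
         1.00000000e+00]])}
```

View pics/top0.png

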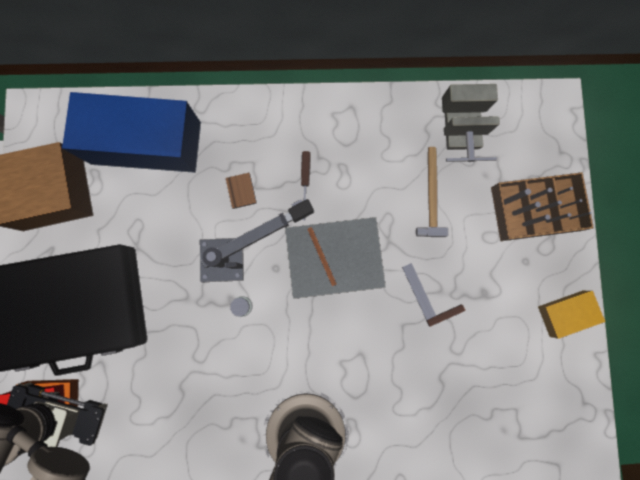

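View pics/side0.png

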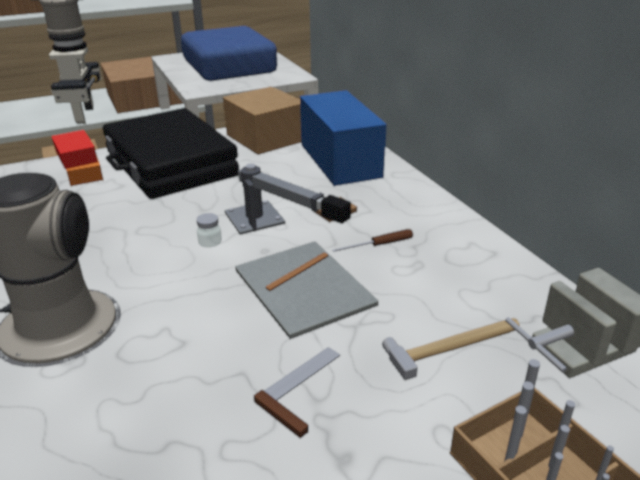

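The top view shows the hinge column near (213,257), the grip near (302,210) and the board centred near (335,257). The side view confirms the arm stands above the bench, with the screwdriver just beyond it. Next I measure from the depth.

```bash
cat > h.py <<'E'
import numpy as np,cv2
from plant import bot
def cloud(n,d,m=None):
    m=m or bot.camera_model(n);f=240/np.tan(np.radians(m["vertical_fov"]/2))
    v,u=np.mgrid[:480,:640];c=np.stack([(u-m["cx"])/f*d,(v-m["cy"])/f*d,d],-1)
    X=(c-m["t"])@m["R"];X[d<=0]=np.nan;return X
def arm(n,p,d,zlo=105,zhi=160):
    X=cloud(n,d);ok=(X[...,2]>zlo)&(X[...,2]<zhi)&(X[...,0]>250)&(X[...,0]<750)&(X[...,1]>-150)&(X[...,1]<330)
    nn,l,s,_=cv2.connectedComponentsWithStats(ok.astype(np.uint8));k=1+np.argmax(s[1:,4]);return X,l==k
E
python3 - <<'E'
from h import *
for n in("top","side"):
    a=np.load(f"pics/{n}0.npz");p,d=a["p"],a["d"]
    X,M=arm(n,p,d);P=X[M]
    r=cv2.minAreaRect(P[:,:2].astype(np.float32));print(n,M.sum(),"z",np.percentile(P[:,2],[5,50,95]),"rect",r)
    c,dr=P[:,:2].mean(0),np.linalg.svd(P[:,:2]-P[:,:2].mean(0),full_matrices=False)[2][0];print(c,dr)
    s=(P[:,:2]-c)@dr
    for lo in np.arange(-180,180,20):
        q=P[(s>=lo)&(s<lo+20)]
        if len(q): print(lo,q.mean(0).round(),len(q), np.ptp((q[:,:2]-c)@[-dr[1],dr[0]]).round(),"zmax",q[:,2].max().round(),"col",p[M][(s>=lo)&(s<lo+20)].mean(0).round())
    # foot
    F=(X[...,2]>4)&(X[...,2]<30)&(X[...,1]>120)&(X[...,1]<320)&(X[...,0]>350)&(X[...,0]<520)
    print("foot",cv2.minAreaRect(X[F][:,:2].astype(np.float32)),np.median(X[F][:,2]))
    S=cv2.resize(p[180:300,180:340] if n=="top" else p[150:260,190:380],None,fx=5 if n=="top" else 4,fy=5 if n=="top" else 4,interpolation=2);cv2.imwrite(f"pics/{n}0z.png",S[:,:,::-1])
E
```

```text
top 1745 z [117.74622414 131.51242109 140.86690402] rect ((536.469970703125, 108.87791442871094), (47.35859680175781, 313.98663330078125), 27.35268211364746)
[533.37983584 108.98539633] [-0.45570369  0.89013154]
-160 [601. -24. 135.] 112 44.0 zmax 145.0 col [70. 69. 70.]
-140 [594.  -6. 134.] 140 44.0 zmax 142.0 col [66. 65. 67.]
-120 [584.  11. 134.] 126 44.0 zmax 142.0 col [63. 62. 64.]
-100 [574.  29. 127.] 80 33.0 zmax 139.0 col [126. 127. 132.]
-80 [565.  46. 130.] 106 33.0 zmax 137.0 col [86. 87. 93.]
-60 [556.  64. 129.] 101 31.0 zmax 137.0 col [ 99. 101. 108.]
-40 [546.  82. 129.] 99 29.0 zmax 135.0 col [ 99. 100. 107.]
-20 [538. 100. 129.] 103 31.0 zmax 134.0 col [ 99. 100. 107.]
0 [529. 118. 129.] 99 30.0 zmax 136.0 col [ 99. 100. 107.]
20 [519. 136. 128.] 102 30.0 zmax 135.0 col [ 96.  97. 104.]
40 [511. 154. 129.] 101 31.0 zmax 136.0 col [ 96.  98. 105.]
60 [502. 171. 129.] 99 30.0 zmax 136.0 col [ 92.  94. 101.]
80 [493. 189. 129.] 106 31.0 zmax 136.0 col [ 91.  93. 100.]
100 [482. 207. 134.] 138 45.0 zmax 152.0 col [74. 74. 80.]
120 [475. 224. 139.] 153 47.0 zmax 152.0 
[... 864 characters left out ...]
30.0 zmax 132.0 col [ 97. 100. 105.]
-20 [528. 102. 123.] 117 32.0 zmax 133.0 col [ 98. 102. 107.]
0 [537.  85. 123.] 116 36.0 zmax 132.0 col [ 99. 103. 108.]
20 [546.  67. 123.] 117 37.0 zmax 132.0 col [ 98. 101. 106.]
40 [554.  50. 123.] 108 34.0 zmax 132.0 col [ 93.  96. 101.]
60 [564.  33. 122.] 148 41.0 zmax 134.0 col [82. 84. 87.]
80 [572.  10. 127.] 109 38.0 zmax 140.0 col [48. 48. 49.]
100 [580.  -6. 128.] 160 38.0 zmax 140.0 col [29. 29. 31.]
120 [589. -24. 128.] 168 43.0 zmax 139.0 col [28. 28. 29.]
140 [602. -32. 122.] 142 38.0 zmax 140.0 col [24. 23. 24.]
foot ((445.1939697265625, 214.08058166503906), (187.13450622558594, 162.99745178222656), 80.59577941894531) 11.997468688505315
```

View pics/top0z.png

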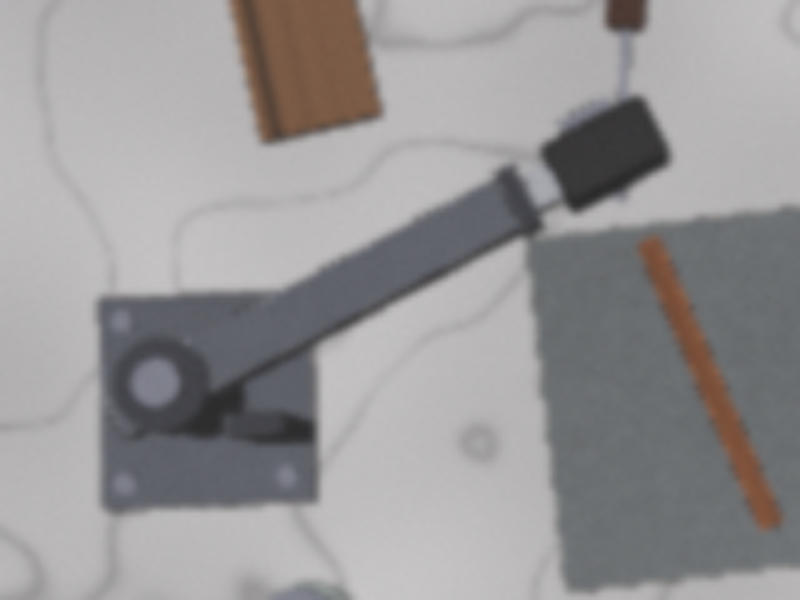

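The zoomed crop shows the hub cap at about (211,256) full-frame, the mouth collar near (284,220) and the grip near (301,210). The working direction follows the foot, so it is close to world -y. Now the hinge, the foot yaw and the approach move.

```bash
cat >> h.py <<'E'
from scipy.spatial.transform import Rotation as Ro
def cast(n,u,v,z):
    m=bot.camera_model(n);f=240/np.tan(np.radians(m["vertical_fov"]/2))
    o=-m["R"].T@m["t"];r=m["R"].T@np.array([(u-m["cx"])/f,(v-m["cy"])/f,1]);return o+r*(z-o[2])/r[2]
def rel(pos,yaw):
    o=bot.get_obs();R=Ro.from_euler("xyz",o["tcp_rot"]);T=Ro.from_euler("xyz",[np.pi,0,yaw])
    print("shift",(R.inv().apply(np.array(pos)-o["tool_pos"])/200).round(3),"turn",((R.inv()*T).as_rotvec()/np.radians(60)).round(3))
E
python3 - <<'E'
from h import *
a=np.load("pics/top0.npz");p,d=a["p"],a["d"];X,M=arm("top",p,d)
print("cap",np.median(X[254:260,208:215].reshape(-1,3),0), cast("top",211,256.4,150))
for c in((100,297),(318,290),(318,500),(102,512)): print(cast("top",180+c[0]/5,180+c[1]/5,12).round(1))
P=X[M];c=np.array([533.4,109.]);s=(P[:,:2]-c)@[-.4557,.8901];T=P[(abs(s)<80)&(P[:,2]>122)]
vx=cv2.fitLine(T[:,:2].astype(np.float32),2,0,.01,.01).ravel();print("line",vx,np.arctan2(-vx[0],vx[1]),np.arctan2(vx[0],-vx[1]))
G=P[(s<-112)&(P[:,2]>130)];g=cv2.minAreaRect(G[:,:2].astype(np.float32));print("grip",g)
E
```

```text
cap [476.82769439 222.42054698 145.68651645] [476.78528375 221.36732926 150.        ]
[535.5 280.7  12. ]
[536.3 159.1  12. ]
[419.  160.1  12. ]
[415.8 279.3  12. ]
line [ 4.4876352e-01 -8.9365053e-01  5.3428613e+02  1.0888272e+02] -2.6762116 0.46538123
grip ((598.4844970703125, -9.772441864013672), (42.49859619140625, 46.204437255859375), 27.508825302124023)
```

```bash
python3 -c "
from h import *
rel([592,-7,190],.466+np.pi/2)"
```

```text
shift [-2.845 -1.805  0.182] turn [-0.001  0.     0.776]
```

>>> send_rows(rows=[{"x": -0.1, "y": -0.063, "jaw": 1}, {"x": -0.2, "y": -0.126, "jaw": 1}, {"x": -0.3, "y": -0.19, "jaw": 1}, {"x": -0.4, "y": -0.25, "jaw": 1}, {"x": -0.5, "y": -0.315, "jaw": 1}, {"x": -0.6, "y": -0.38, "jaw": 1}, {"x": -0.7, "y": -0.44, "jaw": 1}, {"x": -0.8, "y": -0.5, "jaw": 1}, {"x": -0.9, "y": -0.57, "jaw": 1}, {"x": -1, "y": -0.63, "jaw": 1}])

```text
schema error: expected keys x, y, z, ax, ay, az, jaw
```

>>> send_rows(rows=[{"x": -0.1, "y": -0.063, "jaw": 1}, {"x": -0.2, "y": -0.126, "jaw": 1}, {"x": -0.3, "y": -0.19, "jaw": 1}, {"x": -0.4, "y": -0.25, "jaw": 1}, {"x": -0.5, "y": -0.315, "jaw": 1}, {"x": -0.6, "y": -0.38, "jaw": 1}, {"x": -0.7, "y": -0.44, "jaw": 1}, {"x": -0.8, "y": -0.5, "jaw": 1}, {"x": -0.9, "y": -0.57, "jaw": 1}, {"x": -1, "y": -0.63, "jaw": 1}])

```text
schema error: expected keys x, y, z, ax, ay, az, jaw
```

>>> send_rows(rows=[{"x": -0.1, "y": -0.06, "z": 0.02, "az": 0.09, "jaw": 1}, {"x": -0.2, "y": -0.12, "z": 0.04, "az": 0.18, "jaw": 1}, {"x": -0.3, "y": -0.18, "z": 0.06, "az": 0.28, "jaw": 1}, {"x": -0.4, "y": -0.24, "z": 0.08, "az": 0.38, "jaw": 1}, {"x": -0.5, "y": -0.3, "z": 0.1, "az": 0.48, "jaw": 1}, {"x": -0.6, "y": -0.36, "z": 0.12, "az": 0.58, "jaw": 1}, {"x": -0.7, "y": -0.43, "z": 0.15, "az": 0.68, "jaw": 1}, {"x": -0.78, "y": -0.5, "z": 0.17, "az": 0.776, "jaw": 1}, {"x": -0.845, "y": -0.545, "z": 0.18, "az": 0.776, "jaw": 1}, {"x": -0.845, "y": -0.545, "z": 0.18, "az": 0.776, "jaw": 1}])

```text
schema error: expected keys x, y, z, ax, ay, az, jaw
```

```bash
cat >> h.py <<'E'
def wrist(name):
    o=bot.get_obs();p,d=bot.capture("wrist");cv2.imwrite(f"pics/{name}.png",p[:,:,::-1]);np.savez(f"pics/{name}.npz",p=p,d=d,pos=o["tool_pos"],rot=o["tcp_rot"])
    m=bot.camera_model("wrist");f=240/np.tan(np.radians(m["vertical_fov"]/2))
    v,u=np.mgrid[:480,:640];x,y=u-m["cx"],v-m["cy"];r=np.hypot(x,y)+1e-9;t=np.tan(r/f)/r
    c=np.stack([x*t*d,y*t*d,d],-1);T=m["T_tool_cam"];q=c@T[:3,:3].T+T[:3,3]
    W=Ro.from_euler("xyz",o["tcp_rot"]).apply(q.reshape(-1,3)).reshape(q.shape)+o["tool_pos"];W[d<=0]=np.nan
    return o,p,d,q,W
E
python3 - <<'E'
from h import *
o,p,d,q,W=wrist("w1");print(o["time"],o["tool_pos"],o["tcp_rot"],o["contact_force"])
E
```

```text
0.1 [150.84577861 502.48768914 226.10474289] [-3.14020538e+00 -2.23675845e-04  2.84982665e+00] [0.22886951 0.16015403 0.085879  ]
```

View pics/w1.png

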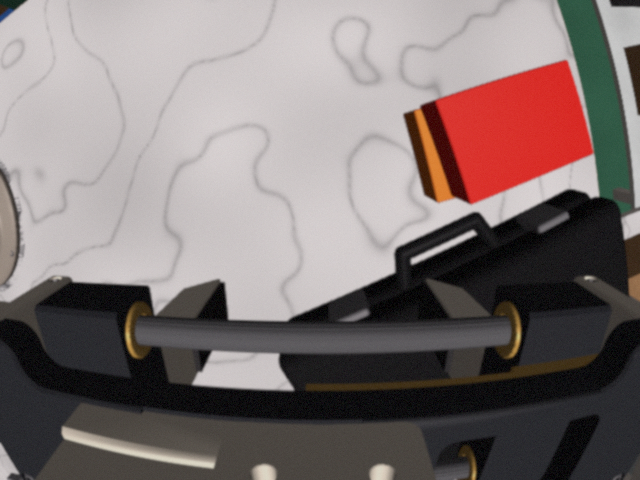

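The rows need every key, so all three calls were refused and nothing moved. The wrist picture only shows the start view: the fingers at about (190,330) and (460,330), with the case behind them.

>>> send_rows(rows=[{"x": -0.1, "y": -0.063, "z": 0, "ax": 0, "ay": 0, "az": 0, "jaw": 1}, {"x": -0.2, "y": -0.126, "z": 0, "ax": 0, "ay": 0, "az": 0, "jaw": 1}, {"x": -0.3, "y": -0.19, "z": 0, "ax": 0, "ay": 0, "az": 0, "jaw": 1}, {"x": -0.4, "y": -0.25, "z": 0, "ax": 0, "ay": 0, "az": 0, "jaw": 1}, {"x": -0.5, "y": -0.315, "z": 0, "ax": 0, "ay": 0, "az": 0, "jaw": 1}, {"x": -0.6, "y": -0.38, "z": 0, "ax": 0, "ay": 0, "az": 0, "jaw": 1}, {"x": -0.7, "y": -0.44, "z": 0, "ax": 0, "ay": 0, "az": 0, "jaw": 1}, {"x": -0.8, "y": -0.5, "z": 0, "ax": 0, "ay": 0, "az": 0, "jaw": 1}, {"x": -0.9, "y": -0.57, "z": 0, "ax": 0, "ay": 0, "az": 0, "jaw": 1}, {"x": -1, "y": -0.63, "z": 0, "ax": 0, "ay": 0, "az": 0, "jaw": 1}])

```text
time: 1.4
tool_pos: [306.6, 323.9, 226.5]
tcp_rot: [-3.141, -0.0, 2.85]
contact_force: [0.2, 0.9, -0.2]
grip_width: 92.1
finger_force: 0.0
```

>>> send_rows(rows=[{"x": -0.1, "y": -0.063, "z": 0, "ax": 0, "ay": 0, "az": 0, "jaw": 1}, {"x": -0.2, "y": -0.126, "z": 0, "ax": 0, "ay": 0, "az": 0, "jaw": 1}, {"x": -0.3, "y": -0.19, "z": 0, "ax": 0, "ay": 0, "az": 0, "jaw": 1}, {"x": -0.4, "y": -0.25, "z": 0, "ax": 0, "ay": 0, "az": 0, "jaw": 1}, {"x": -0.5, "y": -0.315, "z": 0, "ax": 0, "ay": 0, "az": 0, "jaw": 1}, {"x": -0.6, "y": -0.38, "z": 0, "ax": 0, "ay": 0, "az": 0, "jaw": 1}, {"x": -0.7, "y": -0.44, "z": 0, "ax": 0, "ay": 0, "az": 0, "jaw": 1}, {"x": -0.8, "y": -0.5, "z": 0, "ax": 0, "ay": 0, "az": 0, "jaw": 1}, {"x": -0.9, "y": -0.57, "z": 0, "ax": 0, "ay": 0, "az": 0, "jaw": 1}, {"x": -1, "y": -0.63, "z": 0, "ax": 0, "ay": 0, "az": 0, "jaw": 1}])

```text
time: 2.65
tool_pos: [461.9, 145.7, 226.5]
tcp_rot: [-3.141, -0.001, 2.85]
contact_force: [-0.2, 0.0, -0.4]
grip_width: 91.7
finger_force: 0.0
```

>>> send_rows(rows=[{"x": -0.1, "y": -0.06, "z": 0.02, "ax": 0, "ay": 0, "az": 0.09, "jaw": 1}, {"x": -0.2, "y": -0.12, "z": 0.04, "ax": 0, "ay": 0, "az": 0.18, "jaw": 1}, {"x": -0.3, "y": -0.18, "z": 0.06, "ax": 0, "ay": 0, "az": 0.28, "jaw": 1}, {"x": -0.4, "y": -0.24, "z": 0.08, "ax": 0, "ay": 0, "az": 0.38, "jaw": 1}, {"x": -0.5, "y": -0.3, "z": 0.1, "ax": 0, "ay": 0, "az": 0.48, "jaw": 1}, {"x": -0.6, "y": -0.36, "z": 0.12, "ax": 0, "ay": 0, "az": 0.58, "jaw": 1}, {"x": -0.7, "y": -0.43, "z": 0.15, "ax": 0, "ay": 0, "az": 0.68, "jaw": 1}, {"x": -0.78, "y": -0.5, "z": 0.17, "ax": 0, "ay": 0, "az": 0.776, "jaw": 1}, {"x": -0.845, "y": -0.545, "z": 0.18, "ax": 0, "ay": 0, "az": 0.776, "jaw": 1}, {"x": -0.845, "y": -0.545, "z": 0.18, "ax": 0, "ay": 0, "az": 0.776, "jaw": 1}])

```text
time: 3.9
tool_pos: [592.3, -7.2, 190.3]
tcp_rot: [-3.141, -0.0, 2.038]
contact_force: [0.1, 0.5, -0.2]
grip_width: 92.0
finger_force: 0.0
```

```bash
python3 - <<'E'
from h import *
o,p,d,q,W=wrist("w2");print(o["time"],o["tool_pos"],o["tcp_rot"],o["contact_force"])
E
```

```text
3.9 [592.34112941  -7.22558598 190.25190471] [-3.14114238e+00 -4.33655761e-04  2.03790472e+00] [ 0.09137062  0.51444001 -0.15909249]
```

View pics/w2.png

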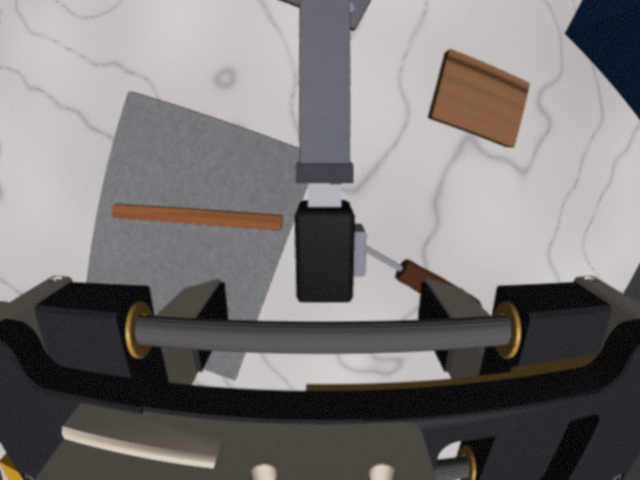

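The wrist view shows the arm running straight up the picture at column ~325. The grip is at (325,250), centred between the fingers, with the button at (359,250) on the right. I'll check the grip's position along the arm from the depth.

```bash
python3 - <<'E'
from h import *
a=np.load("pics/w2.npz");d=a["d"]
m=bot.camera_model("wrist");f=240/np.tan(np.radians(m["vertical_fov"]/2));T=m["T_tool_cam"]
for u,v in((325,210),(325,294),(325,204),(325,250),(302,250),(348,250),(359,250),(325,170),(325,180),(325,100),(304,100),(345,100)):
    x,y=u-m["cx"],v-m["cy"];r=np.hypot(x,y);t=np.tan(r/f)/r;z=d[v,u]
    print(u,v,(T[:3,:3]@[x*t*z,y*t*z,z]+T[:3,3]).round(1))
E
```

```text
325 210 [31.8  2.5 56.6]
325 294 [-20.6   2.6  54.4]
325 204 [33.8  2.6 65.6]
325 250 [ 8.   2.6 54.2]
302 250 [  8.3 -11.1  53.1]
348 250 [ 8.2 16.2 53.6]
359 250 [ 5.8 23.6 61.6]
325 170 [55.1  2.5 58.4]
325 180 [49.2  2.5 58.3]
325 100 [96.1  2.5 60. ]
304 100 [96.2 -9.6 60.4]
345 100 [96.2 14.  59.6]
```

>>> send_rows(rows=[{"x": 0.025, "y": 0.012, "z": 0.05, "ax": 0, "ay": 0, "az": 0, "jaw": 1}, {"x": 0.025, "y": 0.012, "z": 0.11, "ax": 0, "ay": 0, "az": 0, "jaw": 1}, {"x": 0.025, "y": 0.012, "z": 0.17, "ax": 0, "ay": 0, "az": 0, "jaw": 1}, {"x": 0.025, "y": 0.012, "z": 0.24, "ax": 0, "ay": 0, "az": 0, "jaw": 1}, {"x": 0.025, "y": 0.012, "z": 0.31, "ax": 0, "ay": 0, "az": 0, "jaw": 1}, {"x": 0.025, "y": 0.012, "z": 0.38, "ax": 0, "ay": 0, "az": 0, "jaw": 1}, {"x": 0.025, "y": 0.012, "z": 0.44, "ax": 0, "ay": 0, "az": 0, "jaw": 1}, {"x": 0.025, "y": 0.012, "z": 0.465, "ax": 0, "ay": 0, "az": 0, "jaw": 0.6}, {"x": 0.025, "y": 0.012, "z": 0.465, "ax": 0, "ay": 0, "az": 0, "jaw": 0.3}, {"x": 0.025, "y": 0.012, "z": 0.465, "ax": 0, "ay": 0, "az": 0, "jaw": 0.25}])

```text
time: 5.2
tool_pos: [592.4, -1.1, 98.2]
tcp_rot: [3.141, 0.001, 2.037]
contact_force: [0.6, -0.2, -0.5]
grip_width: 66.4
finger_force: 0.0
```

```bash
python3 - <<'E'
from h import *
o=bot.get_obs();print(o["tool_pos"],o["tcp_rot"],o["grip_width"],o["finger_force"],o["contact_force"])
R=Ro.from_euler("xyz",o["tcp_rot"]);H=np.array([477,221]);g=o["tool_pos"][:2]-H;print(np.hypot(*g),np.arctan2(g[0],-g[1]))
for k in range(1,11):
    a=-.036*k;c,s=np.cos(a),np.sin(a);n=np.array([c*g[0]-s*g[1],s*g[0]+c*g[1]])+H
    print(k,(R.inv().apply([*(n-o["tool_pos"][:2]),0])/200).round(3),round(-a/np.radians(60),3))
E
```

```text
[592.3773542   -1.08404209  98.22394759] [3.14066701e+00 5.00284919e-04 2.03713433e+00] 66.442471470958 0.0 [ 0.58026707 -0.21502791 -0.47933222]
250.26636931539304 0.4791422798542486
1 [ 0.    -0.045 -0.   ] 0.034
2 [ 0.002 -0.09  -0.   ] 0.069
3 [ 0.006 -0.135 -0.   ] 0.103
4 [ 0.011 -0.18  -0.   ] 0.138
5 [ 0.017 -0.224 -0.   ] 0.172
6 [ 0.026 -0.269 -0.   ] 0.206
7 [ 0.036 -0.312 -0.   ] 0.241
8 [ 0.047 -0.356 -0.   ] 0.275
9 [ 0.06  -0.399 -0.   ] 0.309
10 [ 0.075 -0.442 -0.   ] 0.344
```

>>> send_rows(rows=[{"x": 0, "y": -0.045, "z": 0, "ax": 0, "ay": 0, "az": 0.034, "jaw": 0.2}, {"x": 0.002, "y": -0.09, "z": 0, "ax": 0, "ay": 0, "az": 0.069, "jaw": 0.2}, {"x": 0.006, "y": -0.135, "z": 0, "ax": 0, "ay": 0, "az": 0.103, "jaw": 0.2}, {"x": 0.011, "y": -0.18, "z": 0, "ax": 0, "ay": 0, "az": 0.138, "jaw": 0.2}, {"x": 0.017, "y": -0.224, "z": 0, "ax": 0, "ay": 0, "az": 0.172, "jaw": 0.2}, {"x": 0.026, "y": -0.269, "z": 0, "ax": 0, "ay": 0, "az": 0.206, "jaw": 0.2}, {"x": 0.036, "y": -0.312, "z": 0, "ax": 0, "ay": 0, "az": 0.241, "jaw": 0.2}, {"x": 0.047, "y": -0.356, "z": 0, "ax": 0, "ay": 0, "az": 0.275, "jaw": 0.2}, {"x": 0.06, "y": -0.399, "z": 0, "ax": 0, "ay": 0, "az": 0.309, "jaw": 0.2}, {"x": 0.075, "y": -0.442, "z": 0, "ax": 0, "ay": 0, "az": 0.344, "jaw": 0.2}])

```text
time: 6.45
tool_pos: [505.7, -27.5, 97.7]
tcp_rot: [3.142, -0.0, 1.675]
contact_force: [0.6, 0.1, 0.3]
grip_width: 55.1
finger_force: 0.3
```

```bash
cat >> h.py <<'E'
def armdir():
    o,p,d,q,W=wrist("t%d"%(bot.get_obs()["time"]*100));m=bot.camera_model("wrist");T=m["T_tool_cam"]
    # tube top: world z 122..140, tool x beyond collar
    S=(abs(W[...,2]-130)<9)&(abs(q[...,1])<60)&(q[...,0]>65)&(q[...,0]<175);P=W[S]
    r=cv2.fitLine(P[:,:2].astype(np.float32),2,0,.01,.01).ravel();u=r[:2]*(-1 if r[1]>0 else 1)
    print("t",o["time"],"tcp",o["tool_pos"].round(1),"yaw",o["tcp_rot"][2].round(3),"n",S.sum(),"arm angle",np.arctan2(u[0],-u[1]).round(4),"line at tool y",np.median(q[S][:,1]).round(1),
     "line dist to hinge",np.cross(u,[477-r[2],221-r[3]]).round(1),"w",o["grip_width"],"F",o["contact_force"].round(1),o["finger_force"]);return o,p,d,q,W
E
python3 - <<'E'
from h import *
o,p,d,q,W=armdir()
R=Ro.from_euler("xyz",o["tcp_rot"]);H=np.array([477,221]);g=o["tool_pos"][:2]-H;print(np.hypot(*g),np.arctan2(g[0],-g[1]))
for k in range(1,11):
    a=-.016*k;c,s=np.cos(a),np.sin(a);n=np.array([c*g[0]-s*g[1],s*g[0]+c*g[1]])+H
    print(k,(R.inv().apply([*(n-o["tool_pos"][:2]),0])/200).round(3),round(-a/np.radians(60),3))
E
```

```text
t 6.45 tcp [505.7 -27.5  97.7] yaw 1.675 n 14332 arm angle 0.1272 line at tool y 1.1 line dist to hinge -0.3 w 55.05695932263765 F [0.6 0.1 0.3] 0.2552827913314104
250.10566479117534 0.11508686630515362
1 [-0.   -0.02 -0.  ] 0.015
2 [ 0.   -0.04 -0.  ] 0.031
3 [ 0.001 -0.06  -0.   ] 0.046
4 [ 0.002 -0.08  -0.   ] 0.061
5 [ 0.003 -0.1   -0.   ] 0.076
6 [ 0.004 -0.12  -0.   ] 0.092
7 [ 0.006 -0.14  -0.   ] 0.107
8 [ 0.008 -0.16  -0.   ] 0.122
9 [ 0.011 -0.18  -0.   ] 0.138
10 [ 0.014 -0.199 -0.   ] 0.153
```

>>> send_rows(rows=[{"x": 0, "y": -0.02, "z": 0, "ax": 0, "ay": 0, "az": 0.015, "jaw": 0.2}, {"x": 0, "y": -0.04, "z": 0, "ax": 0, "ay": 0, "az": 0.031, "jaw": 0.2}, {"x": 0.001, "y": -0.06, "z": 0, "ax": 0, "ay": 0, "az": 0.046, "jaw": 0.2}, {"x": 0.002, "y": -0.08, "z": 0, "ax": 0, "ay": 0, "az": 0.061, "jaw": 0.2}, {"x": 0.003, "y": -0.1, "z": 0, "ax": 0, "ay": 0, "az": 0.076, "jaw": 0.2}, {"x": 0.004, "y": -0.12, "z": 0, "ax": 0, "ay": 0, "az": 0.092, "jaw": 0.2}, {"x": 0.006, "y": -0.135, "z": 0, "ax": 0, "ay": 0, "az": 0.105, "jaw": 0.2}, {"x": 0.007, "y": -0.145, "z": 0, "ax": 0, "ay": 0, "az": 0.11, "jaw": 0.2}, {"x": 0.008, "y": -0.15, "z": 0, "ax": 0, "ay": 0, "az": 0.115, "jaw": 0.2}, {"x": 0.008, "y": -0.15, "z": 0, "ax": 0, "ay": 0, "az": 0.115, "jaw": 0.2}])

```text
time: 7.75
tool_pos: [476.8, -28.9, 97.8]
tcp_rot: [3.141, -0.0, 1.557]
contact_force: [3.8, 1.1, -2.9]
grip_width: 55.0
finger_force: 2.3
```

```bash
python3 - <<'E'
from h import *
armdir()
E
```

```text
t 7.75 tcp [476.8 -28.9  97.8] yaw 1.557 n 14393 arm angle 0.0253 line at tool y 2.5 line dist to hinge 0.3 w 54.98608076240935 F [ 3.8  1.1 -2.9] 2.255740240216255
```

>>> send_rows(rows=[{"x": 0, "y": -0.005, "z": 0, "ax": 0, "ay": 0, "az": -0.015, "jaw": 0.2}, {"x": 0, "y": -0.01, "z": 0, "ax": 0, "ay": 0, "az": -0.025, "jaw": 0.2}, {"x": 0, "y": -0.015, "z": 0, "ax": 0, "ay": 0, "az": -0.035, "jaw": 0.2}, {"x": 0, "y": -0.015, "z": 0, "ax": 0, "ay": 0, "az": -0.035, "jaw": 0.2}, {"x": 0, "y": -0.015, "z": 0, "ax": 0, "ay": 0, "az": -0.035, "jaw": 0.2}, {"x": 0, "y": -0.015, "z": 0, "ax": 0, "ay": 0, "az": -0.035, "jaw": 0.2}, {"x": 0, "y": -0.015, "z": 0, "ax": 0, "ay": 0, "az": -0.035, "jaw": 0.2}, {"x": 0, "y": -0.015, "z": 0, "ax": 0, "ay": 0, "az": -0.035, "jaw": 0.2}, {"x": 0, "y": -0.015, "z": 0, "ax": 0, "ay": 0, "az": -0.035, "jaw": 0.2}, {"x": 0, "y": -0.015, "z": 0, "ax": 0, "ay": 0, "az": -0.035, "jaw": 0.2}])

```text
time: 9.05
tool_pos: [474.2, -29.8, 97.9]
tcp_rot: [3.14, 0.001, 1.593]
contact_force: [5.9, -2.2, -4.5]
grip_width: 55.3
finger_force: 3.2
```

```bash
python3 - <<'E'
from h import *
armdir()
E
```

```text
t 9.05 tcp [474.2 -29.8  97.9] yaw 1.593 n 14340 arm angle 0.0087 line at tool y 8.4 line dist to hinge -2.1 w 55.27317560779691 F [ 5.9 -2.2 -4.5] 3.1950578838586807
```

>>> send_rows(rows=[{"x": 0, "y": 0.01, "z": 0, "ax": 0, "ay": 0, "az": 0, "jaw": 0.1}, {"x": 0, "y": 0.015, "z": 0, "ax": 0, "ay": 0, "az": 0, "jaw": 0}, {"x": 0, "y": 0.015, "z": 0, "ax": 0, "ay": 0, "az": 0, "jaw": -0.1}, {"x": 0, "y": 0.015, "z": 0, "ax": 0, "ay": 0, "az": 0, "jaw": -0.3}, {"x": 0, "y": 0.015, "z": 0, "ax": 0, "ay": 0, "az": 0, "jaw": -1}, {"x": 0, "y": 0.015, "z": 0, "ax": 0, "ay": 0, "az": 0, "jaw": -1}, {"x": 0, "y": 0.015, "z": 0, "ax": 0, "ay": 0, "az": 0, "jaw": -1}, {"x": 0, "y": 0.015, "z": 0, "ax": 0, "ay": 0, "az": 0, "jaw": -1}, {"x": 0, "y": 0.015, "z": 0, "ax": 0, "ay": 0, "az": 0, "jaw": -1}, {"x": 0, "y": 0.015, "z": 0, "ax": 0, "ay": 0, "az": 0, "jaw": -1}])

```text
time: 10.35
tool_pos: [481.9, -29.7, 98.2]
tcp_rot: [3.13, 0.002, 1.593]
contact_force: [24.1, 1.2, -16.8]
grip_width: 38.8
finger_force: 30.0
```

```bash
python3 - <<'E'
from h import *
o,p,d,q,W=armdir()
p,d=bot.capture("top");X,M=arm("top",p,d);P=X[M&(X[...,1]>50)&(X[...,1]<180)&(X[...,2]>122)&(X[...,2]<140)&(abs(X[...,0]-480)<40)]
r=cv2.fitLine(P[:,:2].astype(np.float32),2,0,.01,.01).ravel();print(len(P),r,np.arctan(-r[0]/r[1]))
E
```

```text
t 10.35 tcp [481.9 -29.7  98.2] yaw 1.593 n 14360 arm angle 0.0127 line at tool y 1.1 line dist to hinge -1.5 w 38.844957828715486 F [ 24.1   1.2 -16.8] 30.00061422586441
581 [ 6.5463498e-02 -9.9785495e-01  4.7772656e+02  1.2498768e+02] 0.06551035
```

```bash
ls -t pics/t*.png | head -2
```

```text
pics/t1035.png
pics/t905.png
```

>>> send_rows(rows=[{"x": 0, "y": 0.01, "z": 0, "ax": 0, "ay": 0, "az": 0, "jaw": -1}, {"x": 0, "y": 0.018, "z": 0, "ax": 0, "ay": 0, "az": 0, "jaw": -1}, {"x": -0.05, "y": 0.018, "z": 0, "ax": 0, "ay": 0, "az": 0, "jaw": -1}, {"x": -0.1, "y": 0.018, "z": 0, "ax": 0, "ay": 0, "az": 0, "jaw": -1}, {"x": -0.16, "y": 0.017, "z": 0, "ax": 0, "ay": 0, "az": 0, "jaw": -1}, {"x": -0.23, "y": 0.017, "z": 0, "ax": 0, "ay": 0, "az": 0, "jaw": -1}, {"x": -0.3, "y": 0.016, "z": 0, "ax": 0, "ay": 0, "az": 0, "jaw": -1}, {"x": -0.37, "y": 0.016, "z": 0, "ax": 0, "ay": 0, "az": 0, "jaw": -1}, {"x": -0.42, "y": 0.015, "z": 0, "ax": 0, "ay": 0, "az": 0, "jaw": -1}, {"x": -0.45, "y": 0.015, "z": 0, "ax": 0, "ay": 0, "az": 0, "jaw": -1}])

```text
time: 11.7
tool_pos: [483.3, -118.3, 97.9]
tcp_rot: [3.137, -0.001, 1.592]
contact_force: [12.2, 7.7, -4.7]
grip_width: 38.9
finger_force: 30.0
```

```bash
python3 - <<'E'
from h import *
o,p,d,q,W=armdir()
cv2.imwrite("pics/w3z.png",cv2.resize(p[0:320,200:450],None,fx=1.8,fy=1.8,interpolation=2)[:,:,::-1])
E
```

```text
t 11.7 tcp [ 483.3 -118.3   97.9] yaw 1.592 n 9315 arm angle 0.0152 line at tool y 0.7 line dist to hinge -1.2 w 38.9466031535898 F [12.2  7.7 -4.7] 29.96983230113983
```

View pics/w3z.png

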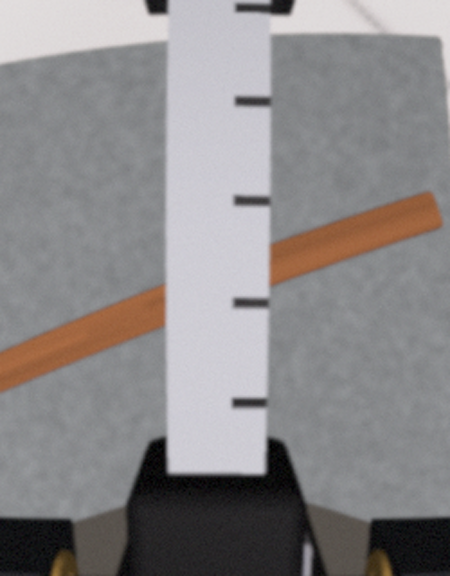

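The crop shows five short marks at rows 7, 101, 201, 302 and 403. The mouth itself lies just above the frame, and the TCP has moved 88.6 mm since the grasp. I'll draw the remaining 11.4 mm, then check for slip and check the mark's position.

>>> send_rows(rows=[{"x": -0.01, "y": 0.004, "z": 0, "ax": 0, "ay": 0, "az": 0, "jaw": -1}, {"x": -0.02, "y": 0.007, "z": 0, "ax": 0, "ay": 0, "az": 0, "jaw": -1}, {"x": -0.03, "y": 0.007, "z": 0, "ax": 0, "ay": 0, "az": 0, "jaw": -1}, {"x": -0.04, "y": 0.007, "z": 0, "ax": 0, "ay": 0, "az": 0, "jaw": -1}, {"x": -0.05, "y": 0.007, "z": 0, "ax": 0, "ay": 0, "az": 0, "jaw": -1}, {"x": -0.056, "y": 0.007, "z": 0, "ax": 0, "ay": 0, "az": 0, "jaw": -1}, {"x": -0.056, "y": 0.007, "z": 0, "ax": 0, "ay": 0, "az": 0, "jaw": -1}, {"x": -0.056, "y": 0.007, "z": 0, "ax": 0, "ay": 0, "az": 0, "jaw": -1}, {"x": -0.056, "y": 0.007, "z": 0, "ax": 0, "ay": 0, "az": 0, "jaw": -1}, {"x": -0.056, "y": 0.007, "z": 0, "ax": 0, "ay": 0, "az": 0, "jaw": -1}])

```text
time: 13.0
tool_pos: [483.7, -128.9, 97.7]
tcp_rot: [3.14, -0.002, 1.593]
contact_force: [7.1, 6.7, -2.5]
grip_width: 38.6
finger_force: 30.0
```

```bash
python3 - <<'E'
from h import *
o,p,d,q,W=armdir()
a=p[:,336:344].astype(int).sum(2).mean(1);g=np.diff(a)
prof=[(i,int(a[i])) for i in range(1,290) if a[i]<a[i-1] and a[i]<=a[i+1] and a[i]<min(a[max(0,i-6):i+7].max(),999)-120]
for i,v in prof: print(i,v,"tool",q[i,340].round(1),"world",W[i,340].round(1))
for n in ["t1035","t%d"%(o["time"]*100)]:
    pp=np.load(f"pics/{n}.npz")["p"][:,318:332].astype(int).sum(2).mean(1);print(n,"grip edge row",np.argmin(np.diff(pp[200:300]))+200)
for n in("top","side"):
    pt,dt=bot.capture(n);np.savez(f"pics/{n}4.npz",p=pt,d=dt)
    c=pt[190:290,200:360] if n=="top" else pt[150:260,190:380]
    cv2.imwrite(f"pics/{n}4.png",cv2.resize(c,None,fx=4,fy=4,interpolation=2)[:,:,::-1])
E
```

```text
t 13.0 tcp [ 483.7 -128.9   97.7] yaw 1.593 n 9314 arm angle 0.0156 line at tool y 0.7 line dist to hinge -1.2 w 38.5591514732067 F [ 7.1  6.7 -2.5] 29.981198608875275
4 146 tool [123.1   7.4 -27. ] world [488.3  -5.7 124.9]
56 172 tool [102.9   7.3 -27.7] world [488.6 -25.9 125.6]
111 186 tool [ 83.1   7.3 -27.3] world [489.1 -45.7 125.1]
168 183 tool [  72.5    1.3 -157.7] world [nan nan nan]
223 155 tool [ 43.4   7.6 -27.8] world [490.2 -85.4 125.6]
270 27 tool [ 27.9   7.5 -34.4] world [ 490.5 -100.9  132.2]
t1035 grip edge row 263
t1300 grip edge row 263
```

View pics/side4.png

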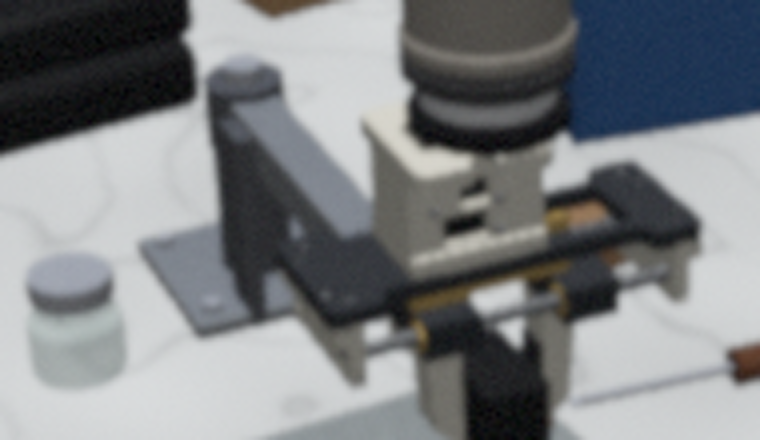

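View pics/top4.png

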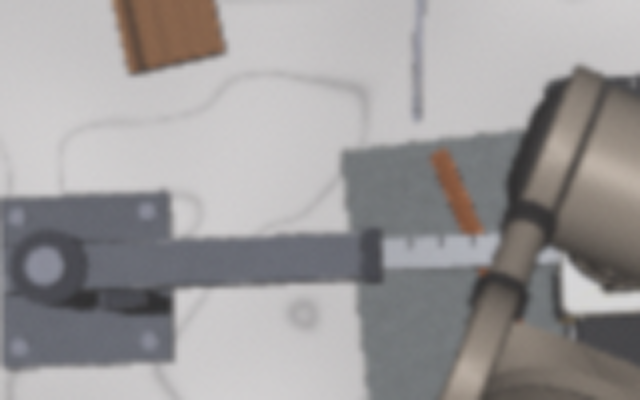

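The side view shows the gripper holding the grip, with the mouth hidden. In the top crop the arm lies over the board, with the collar edge at column ~382 and the first visible short mark (80 mm) at ~410. I'll measure that gap more finely.

```bash
python3 - <<'E'
from h import *
p=np.load("pics/top4.npz")["p"].astype(int).sum(2)
for v in range(247,258): print(v,p[v,286:326].tolist())
for u in(295.5,302.5,310.2): print(cast("top",u,250,125).round(1), cast("top",u,250,132).round(1))
E
```

```text
247 [508, 431, 372, 342, 314, 288, 266, 256, 268, 300, 340, 348, 351, 354, 358, 356, 360, 364, 362, 356, 352, 359, 359, 356, 361, 367, 367, 361, 347, 316, 291, 284, 295, 329, 359, 373, 387, 384, 342, 257]
248 [410, 384, 365, 337, 289, 248, 234, 230, 238, 288, 352, 368, 371, 377, 378, 378, 372, 384, 387, 386, 391, 396, 397, 384, 374, 402, 415, 412, 404, 383, 368, 342, 342, 394, 414, 420, 447, 456, 405, 294]
249 [341, 339, 336, 312, 264, 236, 229, 230, 246, 313, 398, 424, 431, 434, 439, 422, 397, 425, 447, 459, 472, 476, 469, 435, 405, 466, 499, 505, 505, 501, 489, 446, 408, 484, 512, 512, 523, 515, 454, 323]
250 [329, 328, 325, 302, 254, 228, 228, 228, 256, 355, 466, 498, 499, 502, 500, 460, 417, 450, 499, 508, 517, 517, 510, 466, 425, 495, 529, 531, 533, 534, 524, 479, 442, 509, 538, 541, 538, 523, 452, 333]
251 [325, 326, 325, 299, 247, 230, 226, 226, 254, 359, 480, 514, 517, 519, 513, 481, 439, 470, 512, 522, 526, 523, 520, 483, 455, 508, 529, 533, 533, 535, 532, 502, 481, 521, 538, 541, 537, 499, 403, 320]
252 [328, 325, 325, 301, 255, 230, 226, 229, 245, 350, 482, 517, 518, 521, 
[... 574 characters left out ...]
 230, 227, 244, 341, 478, 513, 515, 516, 516, 517, 512, 517, 516, 518, 518, 520, 518, 521, 525, 522, 520, 507, 509, 510, 514, 507, 501, 497, 499, 488, 438, 335, 304, 323]
256 [331, 327, 327, 304, 261, 237, 232, 227, 239, 322, 441, 478, 478, 480, 478, 471, 474, 474, 474, 476, 475, 474, 472, 473, 474, 477, 459, 440, 437, 437, 437, 421, 395, 383, 384, 374, 344, 302, 303, 331]
257 [333, 331, 325, 300, 259, 234, 228, 226, 229, 282, 361, 391, 390, 393, 386, 373, 373, 375, 374, 376, 370, 361, 357, 361, 361, 360, 354, 348, 349, 354, 358, 352, 322, 297, 283, 270, 253, 260, 279, 306]
[489.2  11.  125. ] [488.6  10.7 132. ]
[488.7  -7.  125. ] [488.1  -7.1 132. ]
[488.2 -26.7 125. ] [487.6 -26.7 132. ]
```

>>> send_rows(rows=[{"x": -0.004, "y": 0, "z": 0, "ax": 0, "ay": 0, "az": 0, "jaw": -1}, {"x": -0.007, "y": 0, "z": 0, "ax": 0, "ay": 0, "az": 0, "jaw": -1}, {"x": -0.007, "y": 0, "z": 0, "ax": 0, "ay": 0, "az": 0, "jaw": -1}, {"x": -0.007, "y": 0, "z": 0, "ax": 0, "ay": 0, "az": 0, "jaw": -1}, {"x": -0.007, "y": 0, "z": 0, "ax": 0, "ay": 0, "az": 0, "jaw": -1}, {"x": -0.007, "y": 0, "z": 0, "ax": 0, "ay": 0, "az": 0, "jaw": -1}, {"x": -0.007, "y": 0, "z": 0, "ax": 0, "ay": 0, "az": 0, "jaw": -1}, {"x": -0.007, "y": 0, "z": 0, "ax": 0, "ay": 0, "az": 0, "jaw": -1}, {"x": -0.007, "y": 0, "z": 0, "ax": 0, "ay": 0, "az": 0, "jaw": -1}, {"x": -0.007, "y": 0, "z": 0, "ax": 0, "ay": 0, "az": 0, "jaw": -1}])

```text
time: 14.4
tool_pos: [483.7, -130.2, 97.7]
tcp_rot: [3.14, -0.002, 1.593]
contact_force: [6.1, 5.7, -3.3]
grip_width: 38.6
finger_force: 30.0
```

```bash
python3 - <<'E'
from h import *
p,d=bot.capture("top");p=p.astype(int).sum(2);print(p[250,293:312].tolist(),p[253,293:299].tolist())
o=armdir()[0]
p0=np.load("pics/t1035.npz")["p"][:,318:332].astype(int).sum(2).mean(1);print("edge",np.argmin(np.diff(p0[200:300]))+200)
E
```

```text
[227, 234, 301, 420, 485, 498, 498, 504, 497, 455, 417, 481, 509, 517, 516, 512, 487, 437, 441] [225, 218, 266, 396, 493, 519]
t 14.45 tcp [ 483.7 -130.2   97.7] yaw 1.593 n 9313 arm angle 0.0153 line at tool y 0.7 line dist to hinge -1.2 w 38.746554179790756 F [ 6.9  6.3 -3. ] 29.982366263866425
edge 263
```

```bash
python3 -c "
from plant import bot
print(bot.close_job())"
```

```text
the job is handed in; nothing more can be done
None
```

I handed the job in at about 14.5 s with the gauge arm against its stop, the lock button squeezed in, and the grip still held at 30 N. The rod is about 100 mm out: 100.5 mm by tool travel and about 98 mm by the top camera. I didn't touch any of the loose things, though I didn't re-measure their positions at the end, and the hand-in returned no verdict.

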